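# Pass a vial rack through the sprung gate of a transfer chute

### The arm

A 7-joint arm with a two-finger parallel gripper is mounted at the origin on the work surface. World frame = base frame: x ahead of the robot, y to its left, z up, the work surface at z = 0. Lengths are in m, angles in rad, forces in N, time in s.
With the tool pointing down it reaches from about 0.425 to 0.925 m from the base axis. Payload 6.8 kg.
Tool frame: the origin (TCP) lies midway between the tips of the shut fingers; the grasp point (between the pads) lies r.grasp_offset behind it (r.grasp_offset is the distance from the TCP to the grasp point, in m); z points along the fingers, y is the direction in which the jaws open and shut (so a half turn about z gives the same grasp; the last joint's range is limited). The gripper opens to 85 mm and grips with 20 to 120 N. Pads are 22 mm wide; open, the fingers measure 114 mm over their backs; the gripper's body (76 mm by 85 mm) begins 54 mm behind the grasp point. The pads swing forward as they close: fully open they stand 13 mm farther back than shut.
Start: joints at [-1.345, 0.477, 0.022, 1.555, -0.011, 1.109, -0.083], TCP at [0.221, 0.638, 0.231] pointing down, gripper open.
Joint ranges: [-2.96, 2.96], [-0.34, 2.1], [-1.41, 1.46], [0.24, 2.44], [-1.37, 4.51], [0.17, 1.92], [-2.96, 2.96]. Speed limits (rad/s): [2.39, 2.39, 3.14, 3.14, 3.14, 3.14, 3.14].

### API

Orientations are given as a rotation vector (axis times angle).
In Python, from bench import r gives the robot as it stands. The module is installed in compiled form; this text tells all that it offers.
- The arm moves only by the tool send_rows, never from a script. Its argument "moves" is one flat list of numbers, 4 for each row, row after row: the shift along the tool's x, y, z in mm, then the turn about the tool's z in degrees. A call has 1 to 8 rows; each row is the pose to reach, as a shift and turn from the pose commanded when the call began, along the tool's axes at that moment; what a row does not reach only later rows make up. A row lasts 1/8 s, in which the tool goes at most 62.5 mm and 10.7 degrees, less where a joint would pass 70% of its speed; a pose out of reach is approached as far as the arm can. A call with a gripper value outside its range is refused whole. "hand" is the closure, from 0 (fully open) to 1 (shut), set as the call begins (left out, the last holds). The fingers move at their own pace and stop on an object; "newtons" is the grip in N (left out, the last holds). Time passes only in rows, so rows that repeat a pose let the fingers close. It gives the time, the measured TCP pose, the force and the opening at its end, in the units of the state.
- r.get_obs(): the state, without advancing time (a new reading comes with each control period).
- r.grab_frame(name): name is "scene" or "top" or "wrist"; returns a dict with "img" (480x640x3 uint8, red, green, blue), "mtx" (3x3 intrinsics, pixels), "world_to_cam" (4x4, takes a point from world to camera coordinates). Camera axes: x right, y up, looking along -z (the intrinsics and any distortion apply to the point x, -y, -z); pixel columns grow to the right and rows downward; lengths in m; the calibration is good to about 2 mm. A picture is of the moment at which its call begins. There is no depth.
- r.hand_in(): hands the job in, once; it reports no verdict.
The state is a dict: "clock": time; "joints": joint angles; "qvel": joint speeds; "tau": joint torques, N m; "tcp_pos": TCP position; "orientation": TCP orientation; "contact_force": force on the tool from outside, world axes, zero at the start; "moment": the same for the moment, N m; "grip_width": finger opening in m.
Only numpy, scipy, OpenCV 4.12 (cv2) and the standard library are available. Lean on these libraries where they do the work, as an engineer would, in place of code of your own. Each camera call takes 0.05 s, during which the arm holds its last target.

### The job

Press the yellow treadle down with one fingertip to hold the chute's spring gate open, and keep it held while another finger pushes the blue vial rack along the chute, over the lowered red blade, fully home against the end stop; then let go so the gate springs shut behind the rack. The red blade must not touch the rack, and the rack is only pushed, never picked up or tipped. Leave everything else on the bench where it stands.

Things in the scene. Friction and masses are not known exactly. Their poses are not given: they have to be found in the camera images.
- chute: fixed aluminium-walled channel on legs. Origin at bench level under the channel's middle line; x along it in the direction the rack must travel (roughly to the robot's right), y across towards the yellow treadle (roughly away from the robot). Deck (channel floor) 75 mm above the bench, x -210 to +165 mm, entry end open. Walls: inner faces at y = +-35, 5 mm thick, tops 87 mm above the bench
- end_stop (a point): middle of the end stop's face at deck level, where the rack's front must come to rest: chute x = 153 mm, y = 0, 75 mm above the bench. The stop stands 35 mm tall above the deck; the bay before it is painted green
- gate (a joint): angle (rad) of the sprung hinged gate: 0 = shut, its red blade standing 14 mm above the deck; grows as the yellow treadle is pressed down, to a stop at 0.30. From 0.16 on the blade is wholly below the deck. A spring shuts it when let go. Hinge line along chute x at chute y = 120 mm, 90 mm above the bench. Pressing 42 mm from the hinge takes about 5 N to start, 8 N at the stop
- treadle (a point): centre of the top of the yellow treadle, the gate's flap beside the channel (moves with it): 290 mm along the chute (chute x -217 to +72), chute y 44 to 112 mm, hinged at its outer edge. Shut, it slopes up to the channel by 0.18 rad, this point 100 and inner edge 105 mm above the bench; 0.1 rad of gate lowers this point 4 mm. Press it anywhere; a fingertip can slide along it
- blade_top (a point): middle of the top edge of the red gate blade (moves with the gate); blade 6 mm thick along the chute and 42 mm wide, in a slot across the deck at chute x = 45 mm, y = 0
- rack: blue rack of six black-capped glass vials, one rigid piece of about 0.3 kg, loose in the channel before the gate: 90 mm long (x), 64 wide (y), 50 tall over the caps, flat end panels 34 mm tall. Origin at the centre of its underside; x in the direction of travel. Home against the end stop, its origin is at chute x = 108 mm and its back panel 15 mm past the blade
- jar_a: glass jar with a black lid and a paper label, 48 mm across, 60 mm tall, on the bench just outside the chute, on the side away from the treadle; origin at its underside; leave it alone
- jar_b: glass jar with a black lid, 48 mm across, 60 mm tall, on the bench past the chute's stopped end; origin at its underside; leave it alone
- tape: roll of tape lying flat, 90 mm across, 22 mm tall, on the bench beyond the treadle; origin at the centre of its underside; leave it alone
- beaker: open glass beaker, 68 mm across, 80 mm tall, off to the right; origin at its underside; leave it alone
- brush: wooden brush about 190 mm long lying on the bench off to the left; origin at its underside; leave it alone
- spatula: spatula about 180 mm long lying on the bench off to the left; origin at its underside; leave it alone
- stopper: cork stopper, 36 mm across the top, 30 mm tall, off to the right; origin at its underside; leave it alone

How it is judged:
By the outcome, as a careful person would: the job done as asked, in the order asked, and still so for the second after the job is handed in, with the robot touching nothing.
It also fails if it takes over 48 s, if anything falls off the work surface, if the arm or the gripper's body presses on something with over 40 N, if the wrist force passes 120 N, or if a joint passes its speed limit or range.

## Working session

There is one attempt and no reset: what is moved stays moved. The work goes in short steps, Python scripts to look and compute and a tool call to move; the robot and the scene stay as the last step left them, time stands still between calls to the robot, and variables do not carry over. Pictures are saved under pics/ and viewed, and the job is handed in when it is done.

Besides the shell and the picture viewer there is one more tool, called after "Emit:" in YAML: its name, and indented under it one key for each argument. send_rows: Moves the arm, as the interface text tells. Its arguments: {"type":"object","properties":{"moves":{"type":"array"},"hand":{"type":"number"},"newtons":{"type":"number"}},"required":["moves"]}

```bash
mkdir -p pics; python3 - <<'E'
from bench import r
import cv2
o=r.get_obs();print(o, r.grasp_offset)
for n in("scene","top","wrist"):
    f=r.grab_frame(n);cv2.imwrite(f"pics/{n}0.png",f["img"][:,:,::-1]);print(n,f["mtx"].round(1).tolist(),f["world_to_cam"].round(3).tolist(),[k for k in f])
E
```

```text
{'clock': 0.0, 'joints': array([-1.34509405,  0.47775211,  0.02234586,  1.55647309, -0.01150517,
        1.10929407, -0.0830704 ]), 'qvel': array([-0.00037841, -0.00261798,  0.00062473,  0.00016298,  0.00048555,
       -0.00019639,  0.00188045]), 'tau': array([-2.50657496e-05, -5.96441102e+01,  1.60803817e+00, -2.81210732e+01,
        1.24724430e-02,  9.04106651e-03, -3.30868227e-05]), 'tcp_pos': array([0.22097597, 0.63716968, 0.23034888]), 'orientation': array([-5.21809188e-01, -3.09778128e+00,  2.81225194e-03]), 'contact_force': array([ 0.2191353 , -0.01947497,  1.04257035]), 'moment': array([-0.00878263,  0.00022811,  0.02752919]), 'grip_width': 0.08535969360969127} 0.0187
scene [[609.8, 0.0, 326.8], [0.0, 609.8, 243.2], [0.0, 0.0, 1.0]] [[0.48, 0.877, 0.012, -0.325], [-0.531, 0.279, 0.8, 0.251], [0.698, -0.391, 0.6, -1.896], [0.0, 0.0, 0.0, 1.0]] ['img', 'mtx', 'world_to_cam']
top [[458.3, 0.0, 320.2], [0.0, 458.3, 239.7], [0.0, 0.0, 1.0]] [[0.024, -1.0, 0.009, -0.008], [0.985, 0.025, 0.171, -0.589], [-0.171, 0.005, 0.985, -1.189], [0.0, 0.0, 0.0, 1.0]] ['img', 'mtx', 'world_to_cam']
wrist [[391.7, 0.0, 311.1], [0.0, 391.7, 241.6], [0.0, 0.0, 1.0]] [[0.329, 0.944, -0.001, -0.675], [-0.905, 0.315, -0.286, 0.036], [-0.27, 0.095, 0.958, -0.38], [0.0, 0.0, 0.0, 1.0]] ['img', 'mtx', 'world_to_cam']
```

View pics/top0.png

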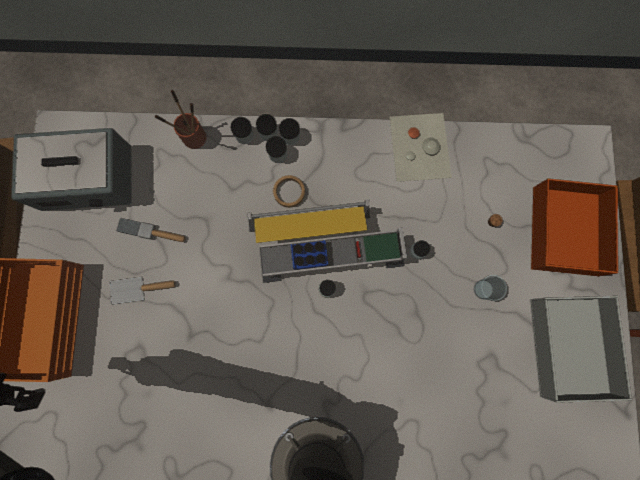

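View pics/scene0.png

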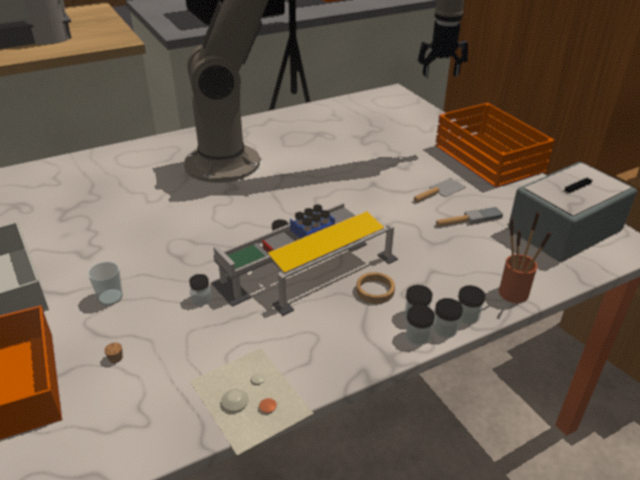

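```bash
cat > h.py <<'E'
import numpy as np,cv2
def ray(f,uv,z):
    K=f["mtx"];T=f["world_to_cam"];R=T[:3,:3];t=T[:3,3]
    uv=np.atleast_2d(uv).astype(float)
    d=np.c_[(uv[:,0]-K[0,2])/K[0,0],-(uv[:,1]-K[1,2])/K[1,1],-np.ones(len(uv))]@R
    c=-R.T@t
    s=(np.asarray(z)-c[2])/d[:,2]
    return c+d*s[:,None]
def proj(f,P):
    K=f["mtx"];T=f["world_to_cam"];p=np.atleast_2d(P)@T[:3,:3].T+T[:3,3]
    return np.c_[K[0,2]+K[0,0]*p[:,0]/-p[:,2],K[1,2]-K[1,1]*p[:,1]/-p[:,2]]
def mask(img,name):
    h=cv2.cvtColor(img,cv2.COLOR_RGB2HSV)
    lo,hi={"yellow":((20,140,80),(32,255,255)),"green":((65,80,20),(90,255,255)),"blue":((105,120,30),(130,255,255)),"red":((0,150,60),(6,255,255))}[name]
    m=cv2.inRange(h,lo,hi)
    if name=="red": m|=cv2.inRange(h,(172,120,60),(180,255,255))
    return m
def blob(img,name,roi):
    m=mask(img,name);k=np.zeros_like(m);x0,y0,x1,y1=roi;k[y0:y1,x0:x1]=255;m&=k
    c,_=cv2.findContours(m,cv2.RETR_EXTERNAL,cv2.CHAIN_APPROX_NONE)
    return m,max(c,key=cv2.contourArea) if c else None
E
python3 - <<'E'
from bench import r
from h import *
f=r.grab_frame("top");im=f["img"]
for n,z in(("yellow",.1),("green",.075),("blue",.1),("red",.085)):
    m,c=blob(im,n,(230,190,430,300))
    b=cv2.boxPoints(cv2.minAreaRect(c));print(n,cv2.contourArea(c),b.round(1).tolist());print((ray(f,b,z)*1000).round(0).tolist())
cv2.imwrite("pics/topc.png",cv2.resize(im[190:310,230:430,::-1],None,fx=4,fy=4,interpolation=cv2.INTER_CUBIC))
E
```

```text
yellow 2510.0 [[253.39999389648438, 218.39999389648438], [363.79998779296875, 205.8000030517578], [366.6000061035156, 229.89999389648438], [256.20001220703125, 242.5]]
[[632.0, 182.0, 100.0], [673.0, -106.0, 100.0], [609.0, -114.0, 100.0], [568.0, 172.0, 100.0]]
green 43.0 [[377.0, 250.89999389648438], [397.3999938964844, 248.3000030517578], [398.3999938964844, 256.3999938964844], [378.0, 259.0]]
[[558.0, -145.0, 75.0], [566.0, -199.0, 75.0], [545.0, -201.0, 75.0], [537.0, -147.0, 75.0]]
blue 134.0 [[290.5, 245.0], [325.29998779296875, 241.89999389648438], [327.3999938964844, 265.5], [292.70001220703125, 268.70001220703125]]
[[564.0, 83.0, 100.0], [575.0, -7.0, 100.0], [513.0, -14.0, 100.0], [503.0, 75.0, 100.0]]
red 22.5 [[355.29998779296875, 241.1999969482422], [358.0, 240.89999389648438], [360.1000061035156, 255.8000030517578], [357.5, 256.20001220703125]]
[[581.0, -86.0, 85.0], [582.0, -93.0, 85.0], [542.0, -99.0, 85.0], [541.0, -92.0, 85.0]]
```

View pics/topc.png

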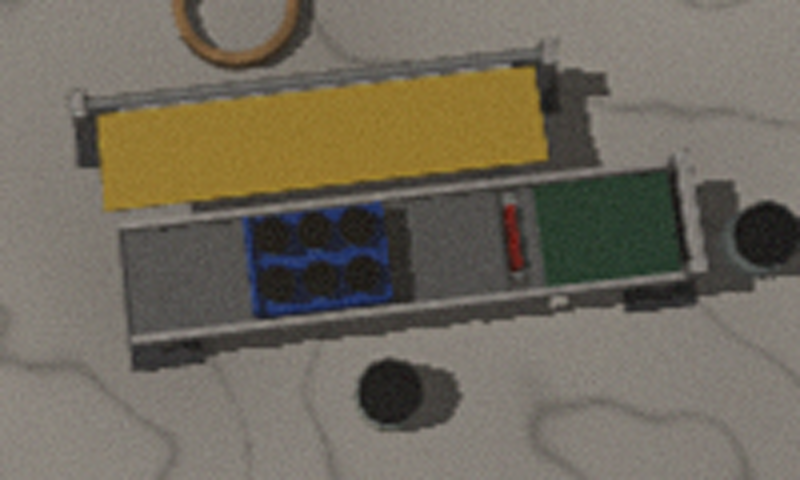

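```bash
cat >> h.py <<'E'
from scipy.spatial.transform import Rotation as Ro
O=np.array([553.5,-49.3]);th=np.deg2rad(-81.9)
cx=np.array([np.cos(th),np.sin(th)]);cy=np.array([-cx[1],cx[0]])
def ch(p): # world m -> chute mm
    d=np.asarray(p)[:2]*1000-O; return np.array([d@cx,d@cy,p[2]*1000])
def wd(c): 
    return np.r_[(O+c[0]*cx+c[1]*cy)/1000,c[2]/1000]
def delta(o,c,yaw=True):
    R=Ro.from_rotvec(o["orientation"]).as_matrix()
    d=R.T@(wd(c)-o["tcp_pos"])*1000
    a=np.rad2deg(np.arctan2(R[1,1],R[0,1])); w=np.rad2deg(np.arctan2(cy[1],cy[0]))
    return d.round(1), "turn",round(a-w,2)
E
python3 - <<'E'
from bench import r
from h import *
o=r.get_obs();print(delta(o,(-165,37,200)))
print(Ro.from_rotvec(o["orientation"]).as_matrix().round(3))
E
```

```text
(array([-496.5, -376.2,   31.1]), 'turn', np.float64(62.78))
[[-0.945  0.328 -0.   ]
 [ 0.328  0.945 -0.001]
 [-0.    -0.001 -1.   ]]
```

Emit:
send_rows:
  moves: [-20,-15,0,2,-55,-40,0,6,-95,-72,0,12,-140,-106,0,18,-185,-140,0,24,-230,-174,0,30,-265,-200,0,35,-280,-212,0,38]
  hand: 0.3

```text
clock: 1.2
tcp_pos: [0.4177, 0.3432, 0.2314]
orientation: [1.51, 2.754, -0.0]
contact_force: [0.2, 0.5, -1.2]
grip_width: 0.0599
```

```bash
python3 - <<'E'
from bench import r
from h import *
o=r.get_obs();print(delta(o,(-165,37,200)),o["grip_width"],o["clock"])
E
```

```text
(array([-269. ,    5.3,   31.5]), 'turn', np.float64(24.44)) 0.059915697993242825 1.2
```

Emit:
send_rows:
  moves: [-25,0,3,3,-70,1,8,7,-115,2,14,11,-160,3,19,15,-205,4,24,19,-240,5,28,22,-262,5,31,24,-269,5,31,24.4]

```text
clock: 2.2
tcp_pos: [0.5666, 0.122, 0.1998]
orientation: [-2.052, -2.378, 0.001]
contact_force: [-0.1, 0.3, 0.1]
grip_width: 0.0598
```

```bash
python3 - <<'E'
from bench import r
from h import *
o=r.get_obs();print(delta(o,(-165,37,200)),ch(o["tcp_pos"]),o["grip_width"],o["clock"],o["contact_force"])
for n in("scene","top","wrist"):
    f=r.grab_frame(n);cv2.imwrite(f"pics/{n}1.png",f["img"][:,:,::-1])
    if n=="scene":
        s=cv2.resize(f["img"][160:320,180:420,::-1],None,fx=3.3,fy=3.3,interpolation=cv2.INTER_CUBIC);cv2.imwrite("pics/scene1c.png",s)
    if n=="wrist":
        np.savez("w1.npz",**f)
E
```

```text
(array([-2.8, -0.1, -0.2]), 'turn', np.float64(0.32)) [-167.76189559   37.1192837   199.8135516 ] 0.0598352321207674 2.2 [-0.12176712  0.31172684  0.10404073]
```

View pics/wrist1.png

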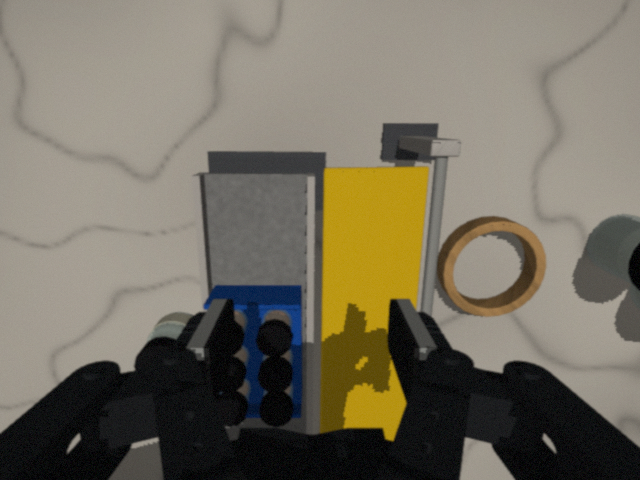

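View pics/scene1c.png

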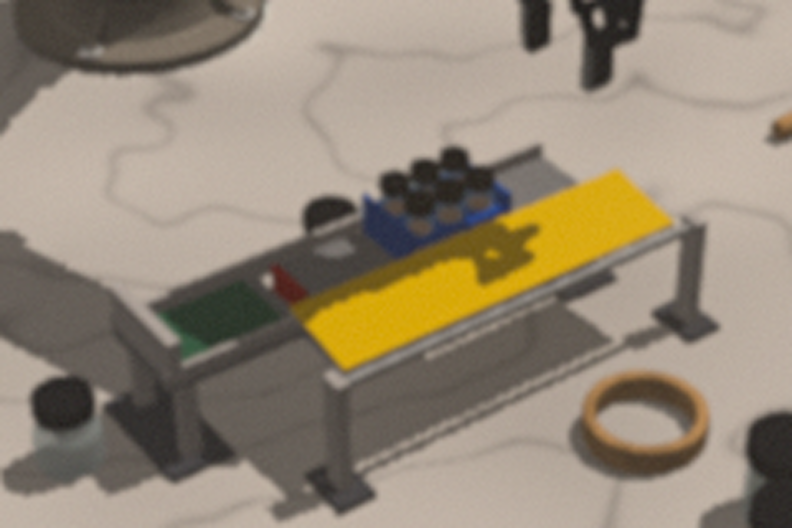

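```bash
python3 - <<'E'
from h import *
f=dict(np.load("w1.npz"));T=f["world_to_cam"]
print("cam",ch(-T[:3,:3].T@T[:3,3]))
for n,uv,z in [("deckend L",(206,174),75),("deckend R",(306,174),75),("wall top inner R",(309,176),87),("deck R mid",(303,285),75),
 ("tr in",(325,168),104.5),("tr out",(425,167),93),("tr in2",(322,400),104.5),("rack285",(250,285),109),("rack303",(250,304),109),("rack285b",(250,285),75),("rack right",(301,380),109)]:
    print(n,ch(ray(f,uv,z/1000)[0]).round(1))
for y in(37-37,37+37):
  for x in(-179,-168,-157):
    for z in(200,206): print(x,y,z,proj(f,wd((x,y,z))).round(0))
E
```

```text
cam [-242.38062379   36.50101038  343.19218995]
deckend L [-209.9  -35.1   75. ]
deckend R [-210.3   32.9   75. ]
wall top inner R [-210.5   35.    87. ]
deck R mid [-128.9   30.9   75. ]
tr in [-217.5   44.7  104.5]
tr out [-217.3  108.1   93. ]
tr in2 [-51.7  45.2 104.5]
rack285 [-143.1   -2.6  109. ]
rack303 [-129.6   -3.2  109. ]
rack285b [-128.6   -8.3   75. ]
rack right [-71.8  30.2 109. ]
-179 0 200 [[219. 291.]]
-179 0 206 [[215. 297.]]
-168 0 200 [[220. 316.]]
-168 0 206 [[217. 323.]]
-157 0 200 [[222. 340.]]
-157 0 206 [[219. 348.]]
-179 74 200 [[405. 292.]]
-179 74 206 [[409. 299.]]
-168 74 200 [[403. 317.]]
-168 74 206 [[407. 324.]]
-157 74 200 [[401. 341.]]
-157 74 206 [[404. 349.]]
```

Emit:
send_rows:
  moves: [0,0,15,0,0,0,35,0.3,0,0,55,0.3,0,0,75,0.3,0,0,85,0.3,0,0,90,0.3,0,0,90,0.3]

```text
clock: 3.22
tcp_pos: [0.5664, 0.1227, 0.1103]
orientation: [-2.057, -2.374, -0.0]
contact_force: [0.2, -0.1, 0.8]
grip_width: 0.0597
```

Emit:
send_rows:
  moves: [0,0,3,0,0,0,6,0,0,0,6,0]

```text
clock: 3.6
tcp_pos: [0.5664, 0.1225, 0.1042]
orientation: [-2.057, -2.374, 0.0]
contact_force: [0.1, -0.0, 0.2]
grip_width: 0.0596
```

```bash
python3 - <<'E'
from bench import r
from h import *
o=r.get_obs();print(delta(o,(-165,37,100)),ch(o["tcp_pos"]),o["grip_width"],o["clock"],o["contact_force"],o["moment"])
f=r.grab_frame("wrist");cv2.imwrite("pics/wrist2.png",f["img"][:,:,::-1])
f=r.grab_frame("scene");s=cv2.resize(f["img"][160:320,180:420,::-1],None,fx=3.3,fy=3.3,interpolation=cv2.INTER_CUBIC);cv2.imwrite("pics/scene2c.png",s)
E
```

```text
(array([-3.3,  0.1,  4.2]), 'turn', np.float64(0.07)) [-168.26959112   36.93810245  104.22595686] 0.05955014003482143 3.6 [ 0.09396194 -0.00385887  0.23519923] [ 0.01771651  0.03194443 -0.02586525]
```

View pics/scene2c.png

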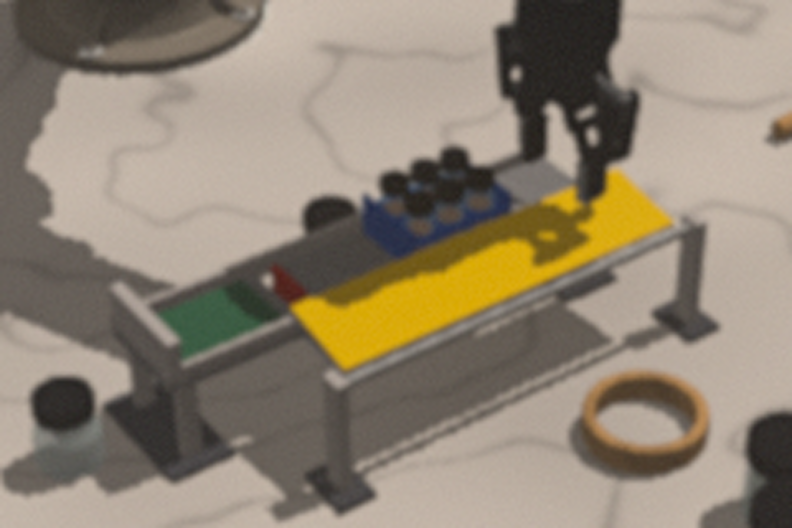

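View pics/wrist2.png

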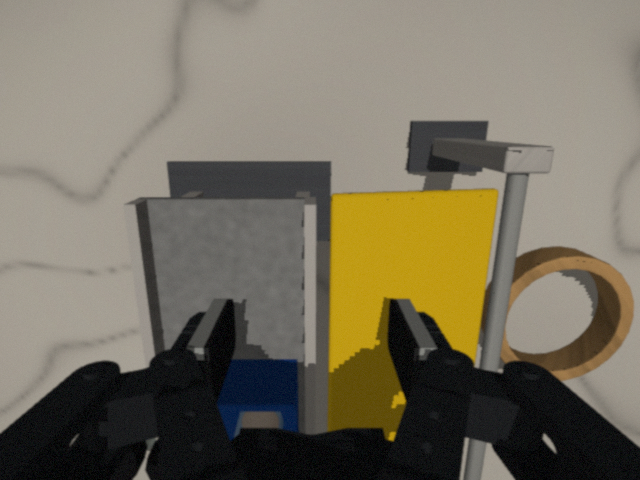

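Emit:
send_rows:
  moves: [0,0,2,0,0,0,4,0,0,0,4,0,0,0,4,0]

```text
clock: 4.2
tcp_pos: [0.5665, 0.1225, 0.1003]
orientation: [2.057, 2.374, 0.0]
contact_force: [1.1, 0.7, -0.3]
grip_width: 0.0593
```

Emit:
send_rows:
  moves: [0,0,2,0,0,0,4,0,0,0,4,0,0,0,4,0]

```text
clock: 4.7
tcp_pos: [0.5665, 0.1226, 0.0964]
orientation: [2.057, 2.374, 0.0]
contact_force: [-0.4, -0.5, 2.3]
grip_width: 0.0602
```

Emit:
send_rows:
  moves: [0,0,2,0,0,0,4,0,0,0,4,0,0,0,4,0]

```text
clock: 5.2
tcp_pos: [0.5659, 0.1225, 0.0924]
orientation: [-2.057, -2.373, 0.001]
contact_force: [-2.7, -0.9, 5.8]
grip_width: 0.0597
```

Emit:
send_rows:
  moves: [0,0,2,0,0,0,4,0,0,0,4,0,0,0,4,0]

```text
clock: 5.7
tcp_pos: [0.5656, 0.1224, 0.0883]
orientation: [-2.057, -2.373, 0.002]
contact_force: [-5.5, -0.5, 6.8]
grip_width: 0.0599
```

Emit:
send_rows:
  moves: [0,0,2,0,0,0,3,0,0,0,3,0,0,0,3,0]

```text
clock: 6.2
tcp_pos: [0.5655, 0.1224, 0.0853]
orientation: [-2.057, -2.373, 0.002]
contact_force: [-4.9, -0.3, 5.5]
grip_width: 0.0599
```

```bash
cat > look.py <<'E'
import sys
from bench import r
from h import *
k=sys.argv[1]
o=r.get_obs();print(delta(o,(-165,37,100)),ch(o["tcp_pos"]).round(1),o["grip_width"],o["clock"],o["contact_force"].round(1))
f=r.grab_frame("wrist");cv2.imwrite(f"pics/wrist{k}.png",f["img"][:,:,::-1]);np.savez(f"w{k}.npz",**f)
f=r.grab_frame("scene");s=cv2.resize(f["img"][160:320,180:420,::-1],None,fx=3.3,fy=3.3,interpolation=cv2.INTER_CUBIC);cv2.imwrite(f"pics/scene{k}c.png",s)
m,c=blob(f["img"],"red",(240,220,300,270));print("red px scene",int((m>0).sum()), None if c is None else cv2.boundingRect(c))
f=r.grab_frame("top");im=f["img"];cv2.imwrite(f"pics/top{k}.png",cv2.resize(im[190:310,230:430,::-1],None,fx=4,fy=4,interpolation=cv2.INTER_CUBIC))
m,c=blob(im,"red",(340,230,375,270));print("red px top",int((m>0).sum()))
E
python3 look.py 3
```

```text
(array([ -3.3,   0.9, -14.7]), 'turn', np.float64(0.07)) [-168.3   36.1   85.3] 0.05992371764536156 6.2 [-4.9 -0.3  5.5]
red px scene 0 None
red px top 6
```

View pics/scene3c.png

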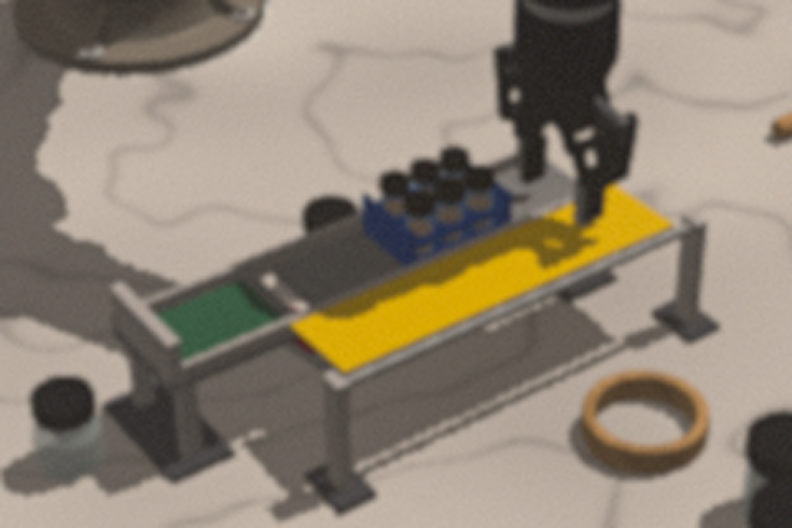

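View pics/top3.png

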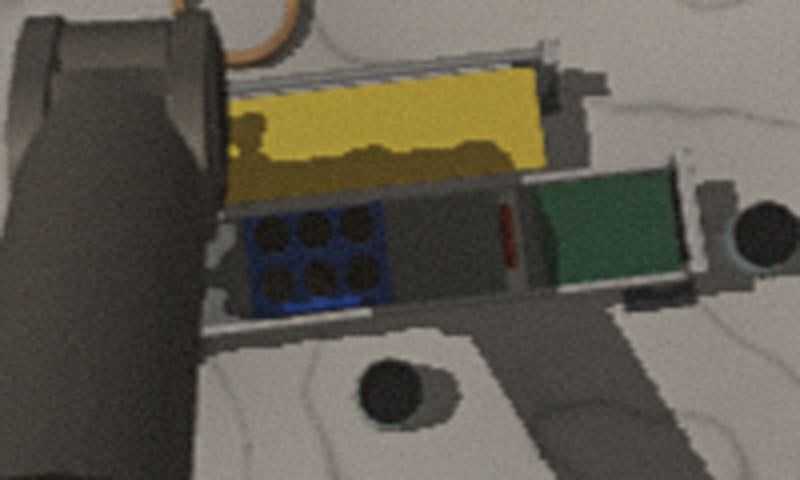

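View pics/wrist3.png

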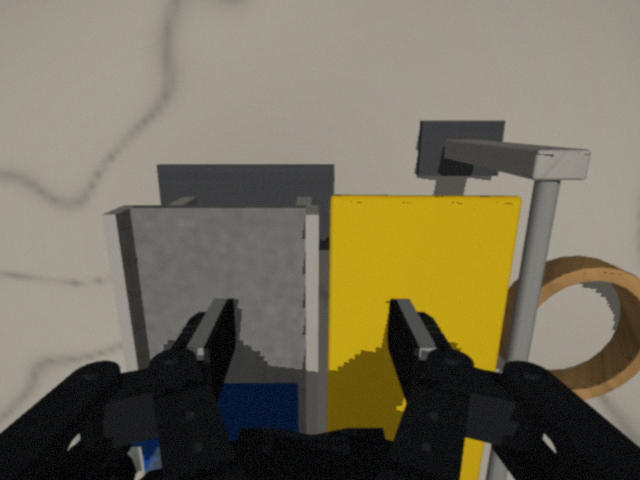

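```bash
python3 - <<'E'
from h import *
f=dict(np.load("w3.npz"))
for a in(0.1,.16,.2,.25,.3):
    s=.18-a
    P=[wd((-217,120-d*np.cos(s)-2*np.sin(s)*0,90+d*np.sin(s)+2)) for d in(76,8)]
    print(a,proj(f,P).round(1).tolist())
E
```

```text
0.1 [[335.9, 201.8], [528.8, 199.1]]
0.16 [[334.5, 199.4], [528.0, 198.8]]
0.2 [[334.0, 197.8], [527.5, 198.6]]
0.25 [[333.9, 196.0], [527.0, 198.4]]
0.3 [[334.3, 194.2], [526.5, 198.2]]
```

Emit:
send_rows:
  moves: [-3,0,1,0,-9,0,1,0,-15,0,1,0,-21,0,1,0,-27,0,1,0,-33,0,1,0,-39,0,1,0,-45,0,1,0]

```text
clock: 7.35
tcp_pos: [0.5741, 0.0815, 0.0853]
orientation: [-2.054, -2.376, -0.007]
contact_force: [-1.7, 7.1, 7.0]
grip_width: 0.0596
```

```bash
python3 look.py 4
```

```text
(array([ 38.5,  -1.6, -14.6]), 'turn', np.float64(0.24)) [-126.6   38.8   85.3] 0.05960493996073064 7.35 [-1.7  7.1  7. ]
red px scene 0 None
red px top 6
```

View pics/scene4c.png

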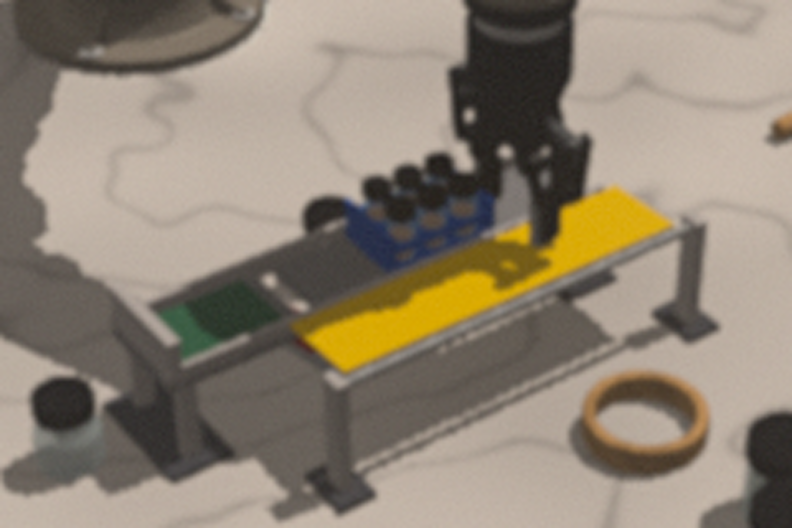

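Emit:
send_rows:
  moves: [-7,0,0,0,-14,0,0,0,-21,0,0,0,-28,0,0,0,-35,0,0,0,-42,0,0,0,-49,0,0,0,-56,0,0,0]

```text
clock: 8.5
tcp_pos: [0.5821, 0.0263, 0.0852]
orientation: [-2.053, -2.376, -0.008]
contact_force: [-0.9, 8.8, 7.9]
grip_width: 0.0598
```

```bash
python3 look.py 5
```

```text
(array([ 94.2,  -1.5, -14.4]), 'turn', np.float64(0.25)) [-70.8  39.   85.2] 0.059795469206495866 8.5 [-0.9  8.8  7.9]
red px scene 0 None
red px top 6
```

View pics/scene5c.png

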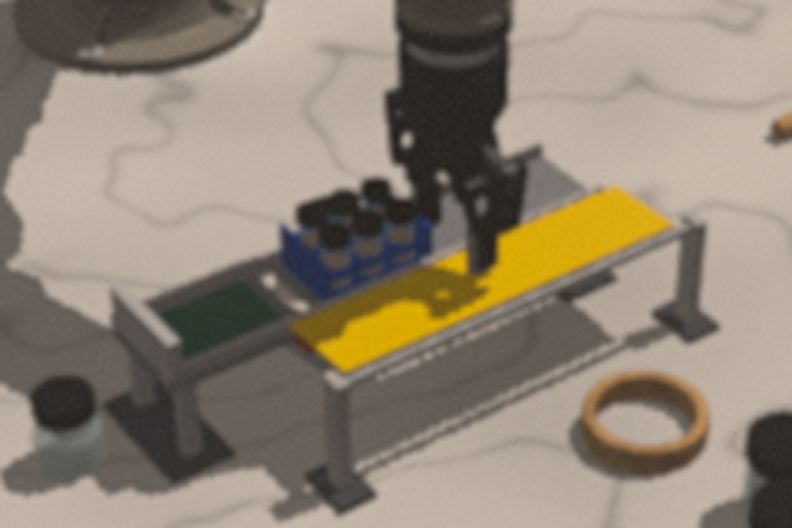

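View pics/wrist5.png

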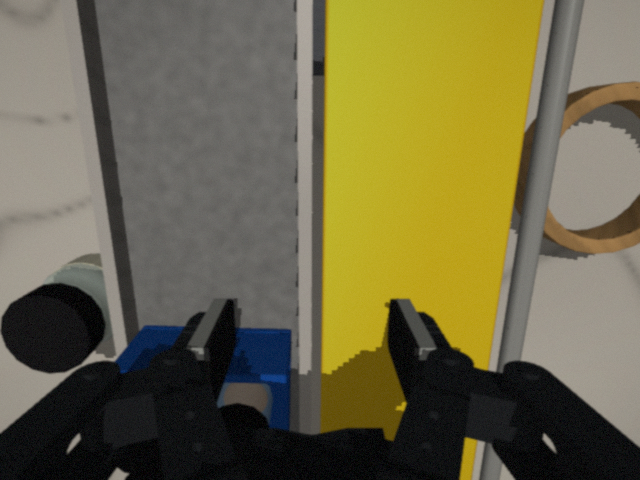

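```bash
python3 - <<'E'
from h import *
f=dict(np.load("w5.npz"));print(ch(ray(f,(270,328),.075)[0]),ch(ray(f,(270,374),.109)[0]))
E
```

```text
[-59.28585657  20.83458457  75.        ] [-59.89693518  24.20791612 109.        ]
```

Emit:
send_rows:
  moves: [-7,0,0,0,-14,0,0,0,-21,0,0,0,-28,0,0,0,-35,0,0,0,-42,0,0,0,-49,0,0,0,-56,0,0,0]

```text
clock: 9.65
tcp_pos: [0.5901, -0.029, 0.0852]
orientation: [-2.053, -2.376, -0.007]
contact_force: [-1.6, 9.2, 8.5]
grip_width: 0.0599
```

```bash
python3 look.py 6
```

```text
(array([150.1,  -1.4, -14.2]), 'turn', np.float64(0.25)) [-15.   39.1  85.2] 0.059906190540212116 9.65 [-1.6  9.2  8.5]
red px scene 0 None
red px top 0
```

View pics/scene6c.png

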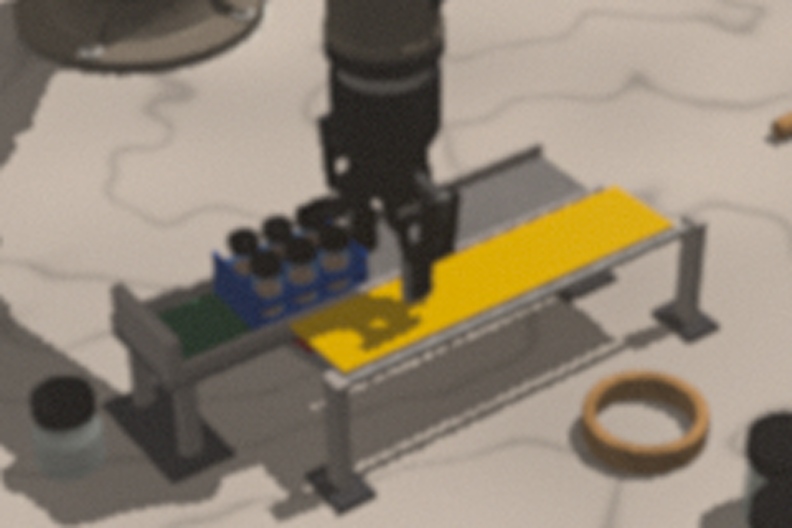

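Emit:
send_rows:
  moves: [-7,0,0,0,-14,0,0,0,-21,0,0,0,-28,0,0,0,-35,0,0,0,-42,0,0,0,-49,0,0,0,-55,0,0,0]

```text
clock: 10.8
tcp_pos: [0.5981, -0.0834, 0.0852]
orientation: [-2.053, -2.376, -0.007]
contact_force: [-2.3, 9.7, 9.2]
grip_width: 0.0596
```

Emit:
send_rows:
  moves: [-2,0,0,0,-4,0,0,0,-6,0,0,0,-8,0,0,0]

```text
clock: 11.3
tcp_pos: [0.5992, -0.0911, 0.0852]
orientation: [-2.053, -2.376, -0.007]
contact_force: [-1.9, 8.6, 10.3]
grip_width: 0.0601
```

```bash
python3 look.py 7
```

```text
(array([212.8,  -1.4, -13.9]), 'turn', np.float64(0.26)) [47.8 39.4 85.2] 0.060051821206656864 11.3 [-1.9  8.6 10.3]
red px scene 0 None
red px top 0
```

View pics/scene7c.png

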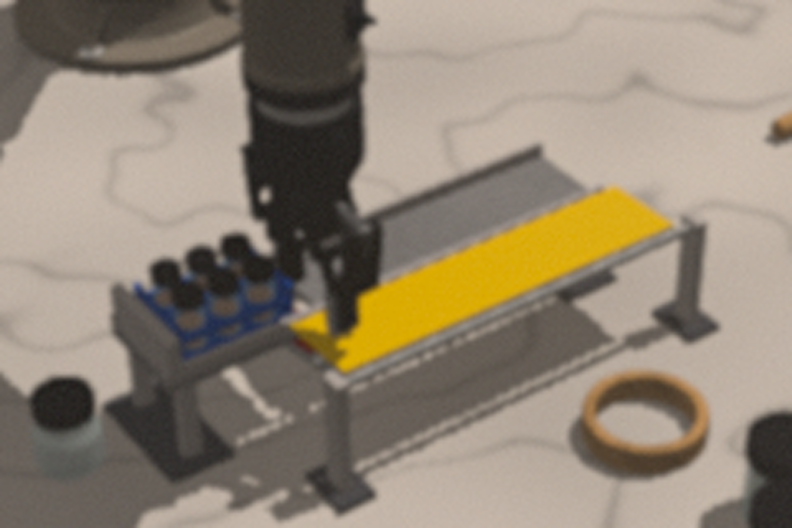

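Near home; creep until the force rises.

Emit:
send_rows:
  moves: [-1,0,0,0,-2,0,0,0,-2,0,0,0]

```text
clock: 11.82
tcp_pos: [0.5995, -0.0932, 0.0852]
orientation: [-2.053, -2.376, -0.007]
contact_force: [-2.2, 9.3, 8.8]
grip_width: 0.0597
```

Emit:
send_rows:
  moves: [-1,0,0,0,-2,0,0,0,-2,0,0,0]

```text
clock: 12.2
tcp_pos: [0.5998, -0.0948, 0.0852]
orientation: [-2.053, -2.376, -0.008]
contact_force: [-2.0, 9.0, 9.7]
grip_width: 0.0593
```

Emit:
send_rows:
  moves: [-1,0,0,0,-2,0,0,0,-2,0,0,0]

```text
clock: 12.58
tcp_pos: [0.5997, -0.0949, 0.0852]
orientation: [-2.05, -2.375, -0.009]
contact_force: [-2.8, 12.9, 12.9]
grip_width: 0.0595
```

```bash
python3 look.py 8
```

```text
(array([216.7,  -1.2, -13.3]), 'turn', np.float64(0.29)) [51.6 39.4 85.2] 0.05945866274654666 12.575 [-2.8 12.9 12.9]
red px scene 0 None
red px top 0
```

View pics/wrist8.png

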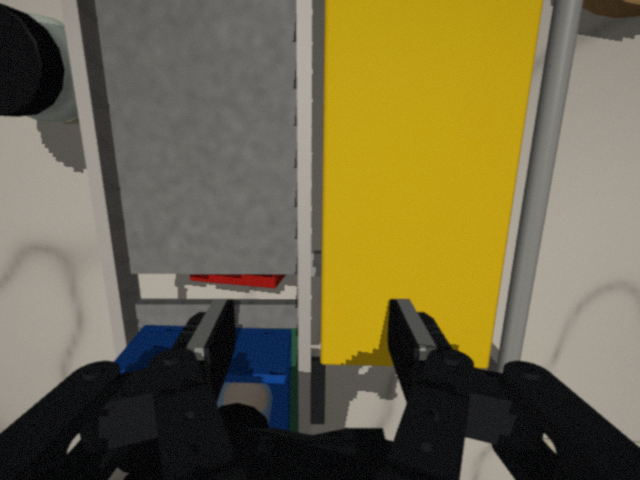

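View pics/scene8c.png

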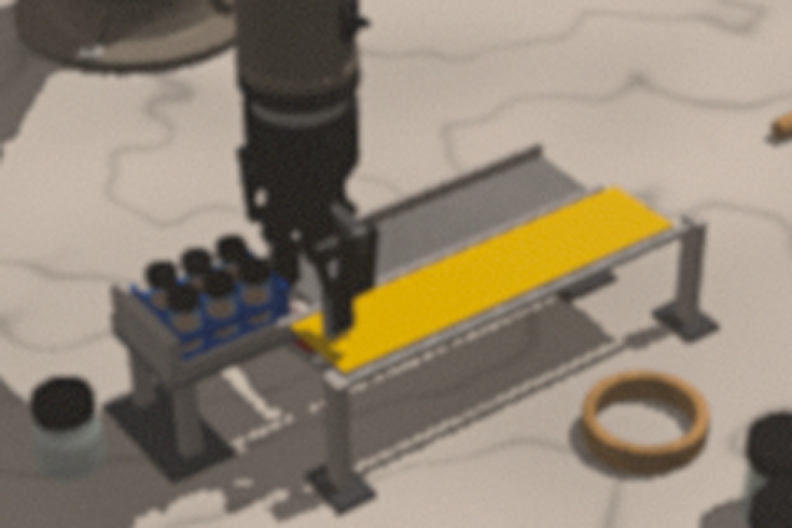

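Emit:
send_rows:
  moves: [-1,0,0,0,-1,0,0,0,3,0,0,0,9,0,0,0,16,0,0,0,24,0,0,0,32,0,0,0,36,0,0,0]

```text
clock: 13.72
tcp_pos: [0.5952, -0.0677, 0.0856]
orientation: [2.057, 2.368, 0.002]
contact_force: [0.4, -5.7, 7.0]
grip_width: 0.0595
```

```bash
python3 look.py 9; python3 - <<'E'
from h import *
E
```

```text
(array([189.1,  -1.7, -15. ]), 'turn', np.float64(-0.04)) [24.1 38.7 85.6] 0.05945534095983682 13.725 [ 0.4 -5.7  7. ]
red px scene 0 None
red px top 0
```

View pics/wrist9.png

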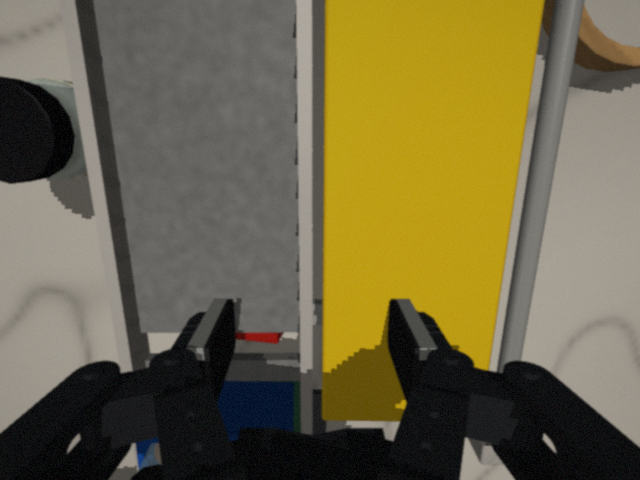

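```bash
python3 - <<'E'
from h import *
f=dict(np.load("w9.npz"));print(ch(ray(f,(260,381),.075)[0]),ch(ray(f,(260,332),.075)[0]))
f=dict(np.load("w8.npz"));print(ch(ray(f,(260,328),.075)[0]))
E
```

```text
[63.04948839 14.98395619 75.        ] [37.84821433 15.97724675 75.        ]
[63.12037635 16.83053987 75.        ]
```

Emit:
send_rows:
  moves: [6,0,0,0,8,0,-2,0,8,0,-6,0,8,0,-12,0,8,0,-20,0,8,0,-35,0,8,0,-60,0,8,0,-85,0]

```text
clock: 14.88
tcp_pos: [0.5918, -0.0573, 0.1703]
orientation: [-2.056, -2.374, 0.001]
contact_force: [0.1, 0.5, -0.6]
grip_width: 0.0599
```

```bash
python3 look.py 10
```

```text
(array([178.3,   0.6,  70.4]), 'turn', np.float64(0.09)) [ 13.3  36.8 170.3] 0.05991039077142704 14.875 [ 0.1  0.5 -0.6]
red px scene 25 (262, 241, 10, 9)
red px top 0
```

View pics/wrist10.png

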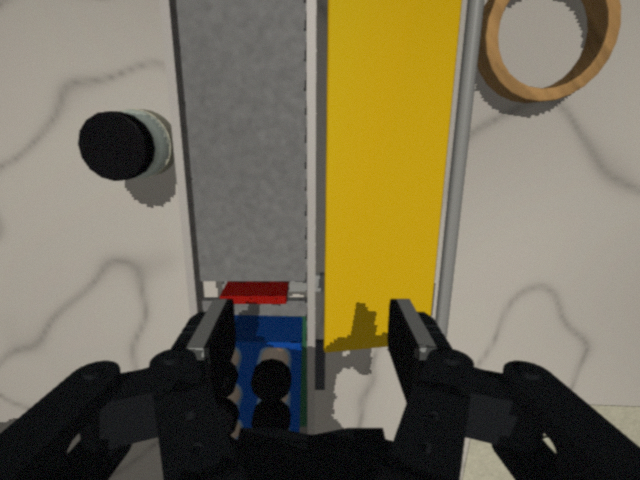

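View pics/scene10c.png

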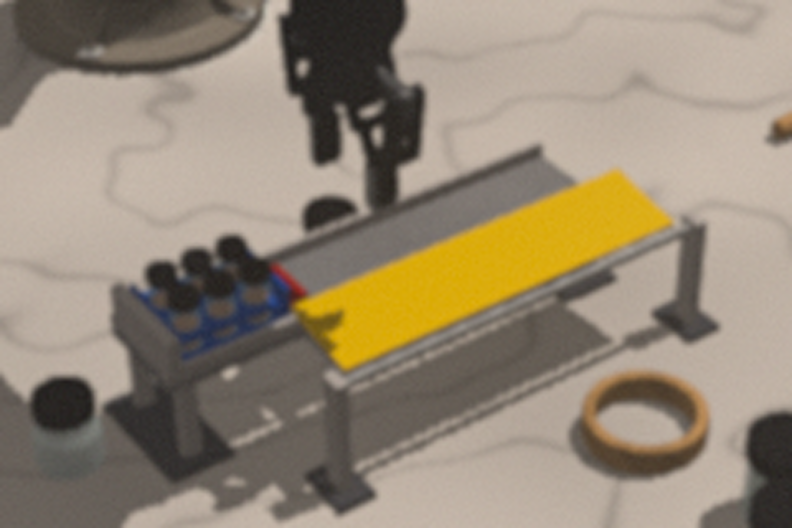

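Emit:
send_rows:
  moves: [20,0,-10,0,60,0,-25,0,105,0,-40,0,150,0,-50,0,190,0,-50,0,220,0,-50,0,240,0,-50,0,240,0,-50,0]

```text
clock: 16.02
tcp_pos: [0.5575, 0.1812, 0.2185]
orientation: [-2.054, -2.376, 0.002]
contact_force: [0.6, 0.8, -0.8]
grip_width: 0.0594
```

```bash
python3 look.py 11; python3 - <<'E'
from bench import r
from h import *
f=r.grab_frame("top")
m,c=blob(f["img"],"blue",(340,220,420,290));b=cv2.boxPoints(cv2.minAreaRect(c))
print([ch(p).round(1).tolist() for p in ray(f,b,.105)])
E
```

```text
(array([-62.6,   0.5, 118.5]), 'turn', np.float64(0.22)) [-227.6   36.4  218.5] 0.05941190336941779 16.025 [ 0.6  0.8 -0.8]
red px scene 9 (268, 246, 4, 4)
red px top 5
[[60.9, 29.6, 105.0], [151.3, 32.9, 105.0], [151.4, -9.7, 105.0], [61.5, -12.8, 105.0]]
```

View pics/top11.png

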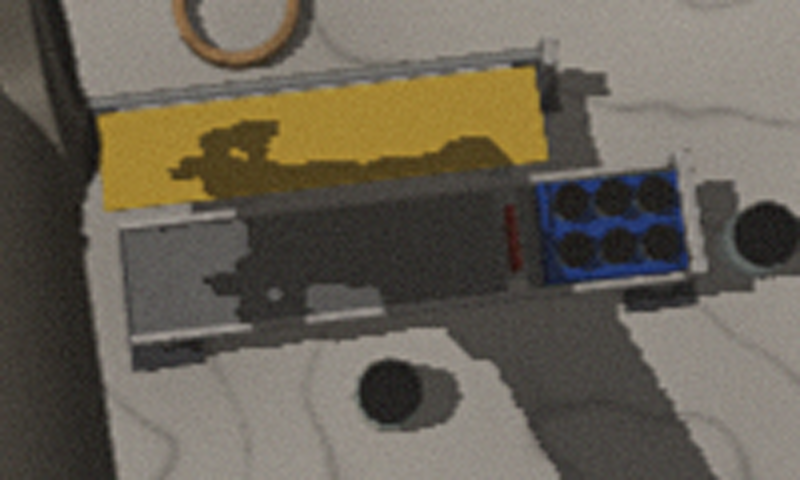

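```bash
python3 -c "
from bench import r
print(r.hand_in())"
```

```text
the job is handed in; nothing more can be done
None
```

I pressed the treadle with the outer finger to about 0.25 rad of gate. With the gate held open, the other finger pushed the rack over the lowered blade to the end stop. I then backed the finger clear, still holding the treadle, and lifted off so the gate sprang shut. The job was handed in at about 16 s.

**Rack home:**
- The wrist camera put the rack's back panel at chute x = 63.0 mm, where the home position calls for 63.
- At the stop, the push force rose from 9 to 13 N and the rack stopped moving.
- The final top view read about 1.6–2 mm short (61 to 151.4 mm). I put this down to camera calibration, because that view had also read about 1 mm short before the push.

**Gate:** The red blade was below the deck in the wrist views at the stop. Earlier in the push I relied on the steady fingertip height and on the scene view showing no red. It stands up again behind the rack in the final top view, and the wrist force is back to about zero.

**Everything else:** The jars next to the chute and the tape look unmoved in the views around the chute. I did not measure them, and I did not look again at the items farther off; the arm only passed over the left side at about 0.23 m.

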